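# Free a clamped seal plate whose clamp screw may be left-handed, and register it

## Task

The clear seal plate was clamped crooked in the fixture. Loosen the clamp with its T-handle and leave it loose: nobody knows whether its hidden thread is right- or left-handed, so try both ways and feel which way it will go, then turn it as far as it goes that way (about a quarter turn). Only then slide the plate home against both steel rails, flat on the fixture, and leave the other things on the table where they are.

Things in the scene. Friction and masses are not known exactly. Their poses are not given: they have to be found in the camera images.
- fixture: Grey registering fixture, fixed. Base 230 x 200 x 14 mm; origin on its underside, z up; base spans x -120 to 110, y -100 to 100 mm in its frame, top at z = 14. Two steel rails on it (see corner); its near (-x) and right (-y) sides are open. Clamp post at x = 80, y = 0: 44 mm across, to z = 48.
- corner (a point): Where the rails' inner faces would meet, on the base's top; axes as the fixture's; at x = 35, y = 67.5, z = 14 mm in its frame. Rails are 14 mm tall, 12 mm thick. The far rail's face (facing -x) passes through this point along y, from fixture y = -60 to 60 mm; the left rail's face (facing -y) passes through it along x, from fixture x = -34 to 26 mm.
- handle_bar (a point): Centre of the black T-handle's bar on the clamp post, on the vertical screw axis (fixture x = 80, y = 0 mm), 90 mm above the table. Bar 88 mm long along this point's y, 16 mm wide along its x, 20 mm tall (80 to 100 mm above the table), on a 15 mm stem with a 26 mm collar whose top is at 71 mm. Turns with the handle.
- handle (a joint): Angle of the T-handle, rad, counter-clockwise from above positive; 0 (bar along the fixture's y) is tight, as at the start. One way, unknown, it meets solid resistance within about 0.05 rad; the other way it turns against a steady 0.15 N m to an end stop 1.35 rad from tight, and stays where left. Turning raises the strap, which frees the plate from about 0.7 rad.
- strap: Steel clamp strap, 24 mm wide, that reaches from the post over the far edge of the plate to fixture x = 2 mm. Origin on the screw axis at its underside, 49 mm above the table when tight, 56 mm when loose; 8 mm thick, with a 6 mm high cap near its end. A 14 mm rubber pad under its end (fixture x = 11, y = 0) presses on the plate with about 15 N when tight and stands 5 mm clear when loose.
- seal_plate: Clear flat plate with red seals, 0.12 to 0.21 kg, on the fixture's base under the pad. 78 mm along its x, 125 mm along its y, 8 mm thick (seals to 11 mm); origin at the centre of its underside. Starts 8 to 16 mm short of the far rail, 8 to 30 mm short of the left rail, turned up to 0.1 rad. Home, its origin is at fixture x = -4, y = 5 mm, axes parallel to the fixture's.
- driver_red: Bystander: red-handled screwdriver, 193 mm long, 24 mm tall, on the table along the right side of the fixture; leave it.
- marker_0: Bystander: marker pen, 125 mm long, 17 mm tall, on the table along the left side of the fixture; leave it.
- tape_roll_0: Bystander: blue tape roll, 71 mm across, 23 mm tall; leave it.
- oil_bottle: Bystander: oil bottle, 41 mm across, 125 mm tall; leave it.
- seal_block_1: Bystander: white seal block 44 x 50 x 18 mm; leave it.
- spare_nest: Bystander: cylindrical nest, 60 mm across, 51 mm tall; leave it.
Not all that is in view belongs to the job. Leave any purple look-alike of the seal_plate alone.

How it is judged:
On the way, in this order (a step that is already met when the one before it is completed fails the run):
1. the T-handle is turned at least 1.0 rad in its loosening direction ((value of joint handle above 1 rad or value of joint handle below -1 rad)), for 0.2 s.
2. the plate is against both rails (x of seal_plate in the frame of fixture between -0.007 and 0 m and y of seal_plate in the frame of fixture between 0.002 and 0.009 m and angle between the x axis of seal_plate and the x axis of fixture, either way round below 0.05 rad and z of seal_plate in the frame of fixture below 0.017 m), for 0.2 s.
At the end, for the whole second after the job is handed in: The handle is still loose (turned 0.9 rad or more from tight), and the plate lies at rest flat on the base within 3 mm of both rails and parallel to them within 0.05 rad (all of step 2 and (value of joint handle above 0.9 rad or value of joint handle below -0.9 rad) and linear speed of seal_plate below 0.01 m/s); the robot touches nothing.
It fails at once if the plate is shoved more than 6 mm while the clamp is still tight (handle turned less than 0.7 rad) (distance of seal_plate from where it was at the start of the episode above 0.006 m and value of joint handle between -0.7 and 0.7 rad).
It fails at once if a bystander is moved more than 30 mm (distance of any of driver_red, marker_0, tape_roll_0, oil_bottle, seal_block_1, spare_nest from where it was at the start of the episode above 0.03 m).
It also fails if it takes over 72 s, if anything falls off the work surface, if the arm or the gripper's body presses on something with over 40 N, if the wrist force passes 120 N, or if a joint passes its speed limit or range.

## Robot

A 6-joint arm with a two-finger parallel gripper is mounted at the origin on a cart in front of the work surface, level with it; the furniture and walls round the work are solid. World frame = base frame: x ahead of the robot, y to its left, z up, the work surface at z = 0. Lengths are in m, angles in rad, forces in N, time in s.
With the tool pointing down it reaches from about 0.35 to 0.975 m from the base axis. Payload 4.9 kg.
Tool frame: the origin (TCP) lies at the very end of the fingers, on their centre line; the grasp point (between the pads) lies 19 mm behind it; z points along the fingers, x is the direction in which the jaws open and shut, and the axes are right-handed (so a half turn about z gives the same grasp; the last joint's range is limited). The gripper opens to 85 mm and grips with 20 to 120 N. Pads are 22 mm wide; open, the fingers measure 114 mm over their backs; the gripper's body (76 mm by 85 mm) begins 54 mm behind the grasp point. The pads swing forward as they close: fully open they stand 13 mm farther back than shut.
Start: joints at [-1.366, 0.053, 1.613, -0, 1.476, -0.119], TCP at [0.199, -0.593, 0.231] pointing down, gripper open.
Joint ranges: [-3.01, 3.01], [-1.01, 2.22], [0.06, 2.58], [-1.02, 4.17], [0.09, 2.62], [-3.14, 3.14]. Speed limits (rad/s): [2.57, 2.57, 3.14, 3.14, 3.14, 3.14].

## Interface

Orientations are given as a rotation vector (axis times angle).
In Python, from station import ctrl gives the robot as it stands.
- The arm moves only by the shell command python3 -m handwheel 'ROWS' [OPENING] [FORCE]. ROWS is a JSON object of lists of equal length, an entry for each row: "offset": the shift along the world's x, y, z in units of 40 mm (1.0 is 40 mm), a list of three; "roll": the turn about the world's z in units of 6 degrees (1.0 is 6 degrees). A call has exactly 10 rows; each row is the pose to reach, as a shift and turn from the pose commanded when the call began; what a row does not reach only later rows make up. A row lasts 1/10 s, in which the tool goes at most 50 mm and 8.59 degrees, less where a joint would pass 70% of its speed; a pose out of reach is approached as far as the arm can. A call with a gripper value outside its range is refused whole. OPENING is the finger opening in mm, from 0 to 85.4, set as the call begins (- or left out, the last holds). The fingers move at their own pace and stop on an object; FORCE is the grip in N (left out, the last holds). Time passes only in rows, so rows that repeat a pose let the fingers close, or fill a call up. It gives the time, the measured TCP pose, the force and the opening at its end, in the units of the state.
- ctrl.get_obs(): the state, without advancing time (a new reading comes with each control period).
- ctrl.get_image(name): name is "scene" or "side" or "wrist"; returns a dict with "img" (420x560x3 uint8, red, green, blue), "fx", "fy", "cx", "cy" (pixels), "T" (4x4, takes a point from camera to world coordinates). Camera axes: x right, y down, z forward; pixel columns grow to the right and rows downward; lengths in m; the calibration is good to about 2 mm. A picture is of the moment at which its call begins. There is no depth.
- ctrl.finish_job(): hands the job in, once; it reports no verdict.
The state is a dict: "t": time; "q": joint angles; "dq": joint speeds; "effort": joint torques, N m; "tool_pos": TCP position; "tool_rot": TCP orientation; "contact_force": force on the tool from outside, world axes, zero at the start; "wrist_torque": the same for the moment, N m; "opening": finger opening in m.
Only numpy, scipy, OpenCV 4.12 (cv2) and the standard library are available. Lean on these libraries where they do the work, as an engineer would, in place of code of your own. Each camera call takes 0.05 s, during which the arm holds its last target.

## Working session

There is one attempt and no reset: what is moved stays moved. The work goes in short steps, Python scripts to look and compute and a shell command to move; the robot and the scene stay as the last step left them, time stands still between calls to the robot, and variables do not carry over. Pictures are saved under pics/ and viewed, and the job is handed in when it is done.

```bash
ls; mkdir -p pics; python3 - <<'E'
from station import ctrl
import cv2
o=ctrl.get_obs(); print(o)
for n in ["scene","side","wrist"]:
    d=ctrl.get_image(n); cv2.imwrite(f"pics/{n}0.png",d["img"][:,:,::-1]); print(n,d["fx"],d["fy"],d["cx"],d["cy"],d["T"])
E
```

```text
pics
{'t': 0.0, 'q': array([-1.36601103e+00,  5.33557694e-02,  1.61430434e+00,  7.28170276e-06,
        1.47597663e+00, -1.18985777e-01]), 'dq': array([ 0.00085282, -0.0012321 ,  0.00095605,  0.00055487,  0.00072596,
        0.00161754]), 'effort': array([-8.32639271e-04, -3.93689203e+01, -3.70174742e+01, -2.31096192e-04,
        7.30016400e-03, -1.57511363e-05]), 'tool_pos': array([ 0.19872359, -0.59191077,  0.23005751]), 'tool_rot': array([-2.54931926e+00,  1.83353613e+00,  2.35694919e-03]), 'contact_force': array([ 0.17708723,  0.26383014, -0.3354424 ]), 'wrist_torque': array([0.03935868, 0.01228821, 0.0138523 ]), 'opening': 0.08550018282477878}
scene 380.8644402395628 380.8644402395628 280.76166458891163 205.89573128268492 [[-0.83847791 -0.40803386  0.36119685  0.20490273]
 [-0.54488842  0.63649781 -0.54586367  0.51949884]
 [-0.00717015 -0.65450661 -0.75602228  0.79088472]
 [ 0.          0.          0.          1.        ]]
side 462.23895647812924 462.23895647812924 276.44493084495844 211.04330685629154 [[ 0.92039922 -0.20525459  0.33276992  0.02155435]
 [-0.39014451 -0.42654639  0.81599353 -1.21393207]
 [-0.02554461 -0.88086817 -0.47267192  0.79102534]
 [ 0.          0.          0.          1.        ]]
wrist 345.051033300667 345.051033300667 278.0505442248342 210.9019874126625 [[ 0.31765823 -0.89619426 -0.30972424  0.27836814]
 [-0.94820388 -0.30079398 -0.10213901 -0.5647772 ]
 [-0.00162679  0.32612703 -0.94532456  0.37289536]
 [ 0.          0.          0.          1.        ]]
```

View pics/scene0.png

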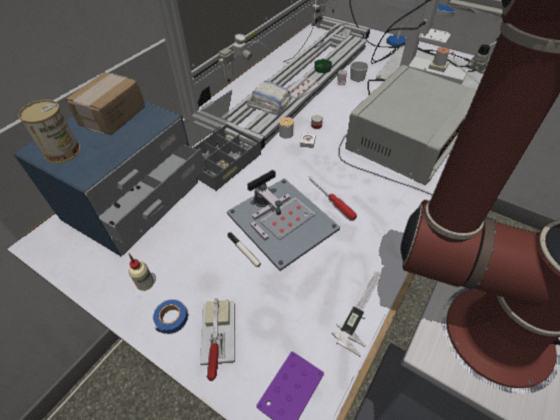

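View pics/side0.png

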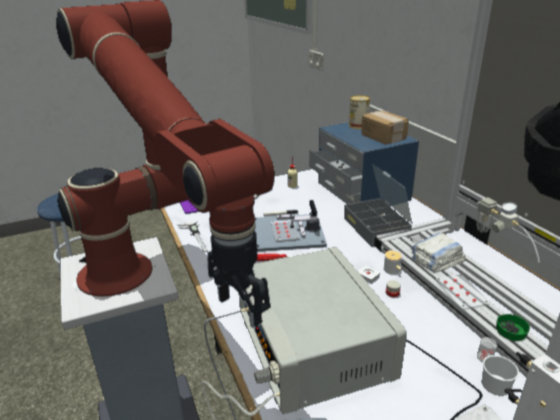

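View pics/wrist0.png

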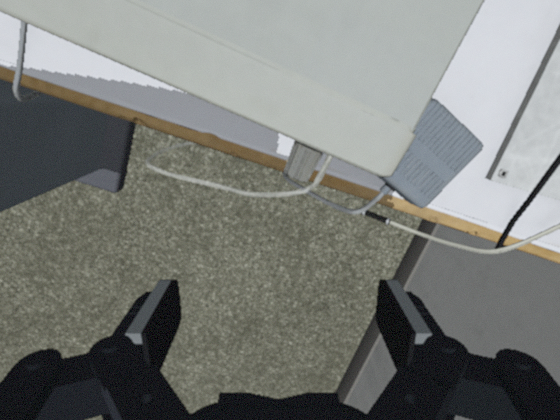

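The scene view shows the fixture at about (283,222), the black T-handle at (262,180), and the clear plate with red dots at (285,218). The purple look-alike is at (291,388). A toggle clamp with a red handle at (215,335) could also be mistaken for the target. Next is a close crop.

```bash
python3 - <<'E'
import cv2
a=cv2.imread("pics/scene0.png")[165:275,215:365]
cv2.imwrite("pics/crop_scene0.png",cv2.resize(a,None,fx=5.3,fy=5.3,interpolation=cv2.INTER_CUBIC))
a=cv2.imread("pics/side0.png")[190:260,240:340]
cv2.imwrite("pics/crop_side0.png",cv2.resize(a,None,fx=8,fy=8,interpolation=cv2.INTER_CUBIC))
E
```

```text
(no output)
```

View pics/crop_scene0.png

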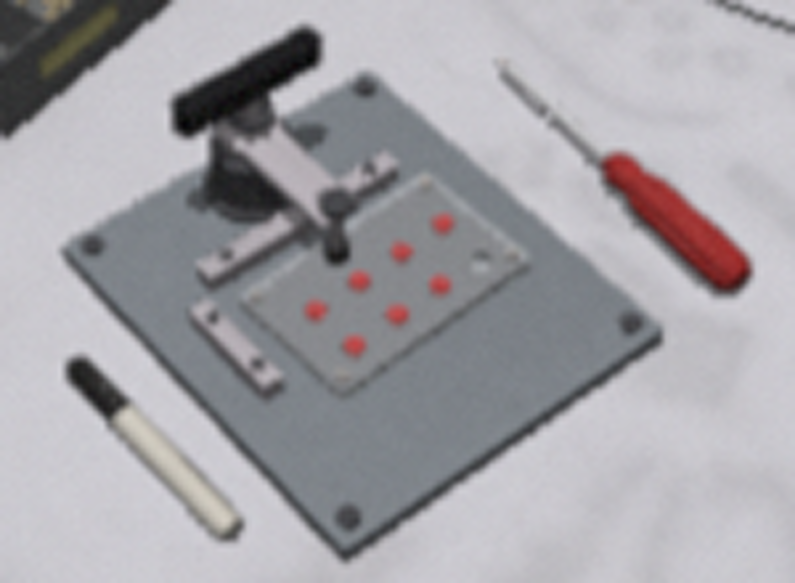

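View pics/crop_side0.png

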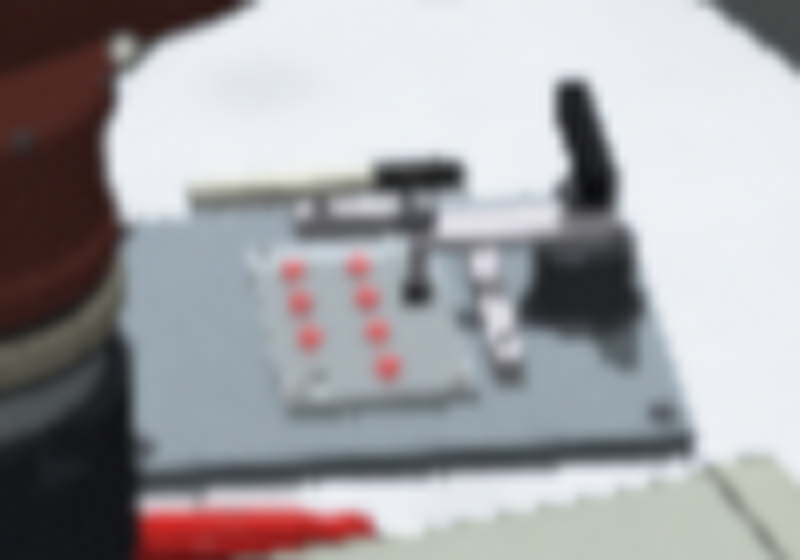

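The choice is confirmed: clear plate with red seals, grey fixture, black T-bar. Crop corners of the base top are about (65,248), (370,72), (662,335) and (345,552). Fitting the fixture, plate and bar poses next.

```bash
cat > h.py <<'E'
import numpy as np
def ray(d,uv,z):
    uv=np.atleast_2d(np.asarray(uv,float))
    r=np.c_[(uv[:,0]-d["cx"])/d["fx"],(uv[:,1]-d["cy"])/d["fy"],np.ones(len(uv))]@d["T"][:3,:3].T
    o=d["T"][:3,3]; s=(z-o[2])/r[:,2]
    return o+r*s[:,None]
def proj(d,P):
    P=np.atleast_2d(np.asarray(P,float)); c=(P-d["T"][:3,3])@d["T"][:3,:3]
    return np.c_[d["fx"]*c[:,0]/c[:,2]+d["cx"],d["fy"]*c[:,1]/c[:,2]+d["cy"]]
def R(a): return np.array([[np.cos(a),-np.sin(a)],[np.sin(a),np.cos(a)]])
def fit(L,W):
    L=np.asarray(L);W=np.asarray(W)[:,:2]
    A=L-L.mean(0);B=W-W.mean(0); a=np.arctan2((A[:,0]*B[:,1]-A[:,1]*B[:,0]).sum(),(A*B).sum())
    t=W.mean(0)-R(a)@L.mean(0); return t,a,W-(L@R(a).T+t)
E
python3 - <<'E'
from station import ctrl
from h import *
np.set_printoptions(precision=4,suppress=True)
d=ctrl.get_image("scene")
c=lambda u,v:(u/5.3+215-.4,v/5.3+165-.4)
W=ray(d,[c(65,248),c(370,72),c(662,335),c(345,552)],.014)
L=np.array([[.11,.1],[.11,-.1],[-.12,-.1],[-.12,.1]])
t,a,r=fit(L,W); print("fix",t,a,r*1000)
F=lambda W:(W[:,:2]-t)@R(a)
# plate top corners z=.022: far-left(245,298) far-right(428,177) near-right(530,262) near-left(345,393)
P=F(ray(d,[c(245,298),c(428,175),c(530,262),c(345,393)],.022))
pl=np.array([[.039,.0625],[.039,-.0625],[-.039,-.0625],[-.039,.0625]])
tp,ap,rp=fit(pl,P); print("plate in fix",tp,ap,rp*1000)
print("bar ends in fix",F(ray(d,[c(180,110),c(312,43)],.1))*1000)
print("handle world",t+R(a)@[.08,0],"corner",t+R(a)@[.035,.0675])
for n,pt in dict(bottle=(140,280),tape=(170,316),nest=(287,130),block=(308,141)).items(): print(n,ray(d,[pt],.0)[0])
for n,pt in dict(boxtopL=(352,105),boxtop2=(400,70),boxtop3=(440,150),tray=(230,133)).items(): print(n,ray(d,[pt],.12 if 'box' in n else .05)[0])
dr=ray(d,[c(500,62),c(735,275)],.012); print("driver in fix",F(dr)*1000)
mk=ray(d,[c(75,370),c(232,530)],.01); print("marker in fix",F(mk)*1000)
E
```

```text
fix [ 0.5525 -0.0064] -0.3259442328009154 [[-2.1767 -0.6921]
 [ 0.0125  0.7361]
 [ 1.786   2.2457]
 [ 0.3783 -2.2897]]
plate in fix [-0.0144 -0.0115] 0.045128357198886186 [[-1.5318 -2.2564]
 [-0.7432  1.3007]
 [ 1.1019  2.5416]
 [ 1.1731 -1.586 ]]
bar ends in fix [[ 79.1059  40.9025]
 [ 75.949  -35.8448]]
handle world [ 0.6283 -0.032 ] corner [0.6073 0.0464]
bottle [0.7362 0.3214 0.    ]
tape [0.6133 0.3489 0.    ]
nest [ 0.7469 -0.3421  0.    ]
block [ 0.6595 -0.3306  0.    ]
boxtopL [ 0.5639 -0.4184  0.12  ]
boxtop2 [ 0.5172 -0.6869  0.12  ]
boxtop3 [ 0.2763 -0.358   0.12  ]
tray [ 0.8531 -0.1805  0.05  ]
driver in fix [[  72.9075 -160.8298]
 [-113.5458 -153.1577]]
marker in fix [[ 43.6567 135.3783]
 [-76.1057 129.2655]]
```

```bash
python3 -m handwheel '{"offset":[[0,0,1],[0,0,2],[0,0,3],[0,0,4],[0.7,0.9,4],[1.4,1.8,4],[2.1,2.7,4],[2.8,3.6,4],[3.5,4.5,4],[4.2,5.4,4]],"roll":[0,0,0,0,1,2,3,4,5,6]}' 50 60
```

```text
t: 1.2
tool_pos: [0.3676, -0.3748, 0.3912]
tool_rot: [-2.994, 0.95, -0.0]
contact_force: [1.2, -1.0, -0.3]
opening: 0.05
```

```bash
python3 -m handwheel '{"offset":[[0.65,0.86,0],[1.3,1.72,0],[1.95,2.58,0],[2.6,3.44,0],[3.25,4.3,0],[3.9,5.16,0],[4.55,6.02,0],[5.2,6.88,0],[5.85,7.74,0],[6.5,8.6,0]],"roll":[0.4,0.8,1.2,1.6,2,2.4,2.8,2.8,2.8,2.8]}'
python3 -m handwheel '{"offset":[[0,0,-0.5],[0,0,-1],[0,0,-1.5],[0,0,-2],[0,0,-2.5],[0,0,-3],[0,0,-3.5],[0,0,-4],[0,0,-4],[0,0,-4]],"roll":[0,0,0,0,0,0,0,0,0,0]}'
python3 - <<'E'
from station import ctrl
import cv2
for n in ["wrist","scene"]:
    d=ctrl.get_image(n); cv2.imwrite(f"pics/{n}1.png",d["img"][:,:,::-1])
E
```

```text
t: 2.2
tool_pos: [0.6276, -0.0308, 0.391]
tool_rot: [3.1, -0.509, -0.0]
contact_force: [0.1, -0.1, 0.0]
opening: 0.0501
t: 3.2
tool_pos: [0.6267, -0.0325, 0.2311]
tool_rot: [3.1, -0.509, -0.002]
contact_force: [0.5, 0.2, 0.7]
opening: 0.0497
```

View pics/wrist1.png

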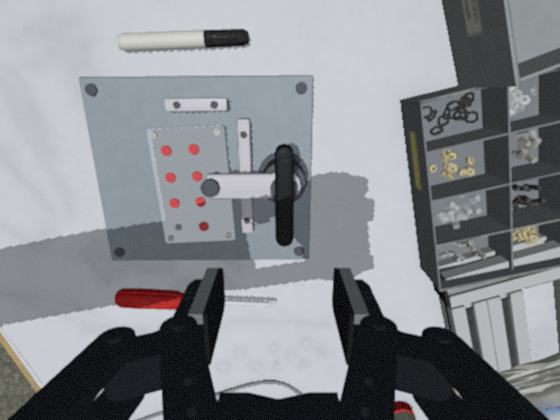

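The wrist view shows the whole fixture. Base-top corners are at about (80,78), (313,76), (308,260) and (111,260). The bar runs (285,146)–(285,244), and the plate is at (148,128)–(235,240). I'll zoom in and refit.

```bash
python3 - <<'E'
import cv2
a=cv2.imread("pics/wrist1.png")[60:280,60:330]
cv2.imwrite("pics/crop_w1.png",cv2.resize(a,None,fx=2.7,fy=2.7,interpolation=cv2.INTER_CUBIC))
E
```

```text
(no output)
```

View pics/crop_w1.png

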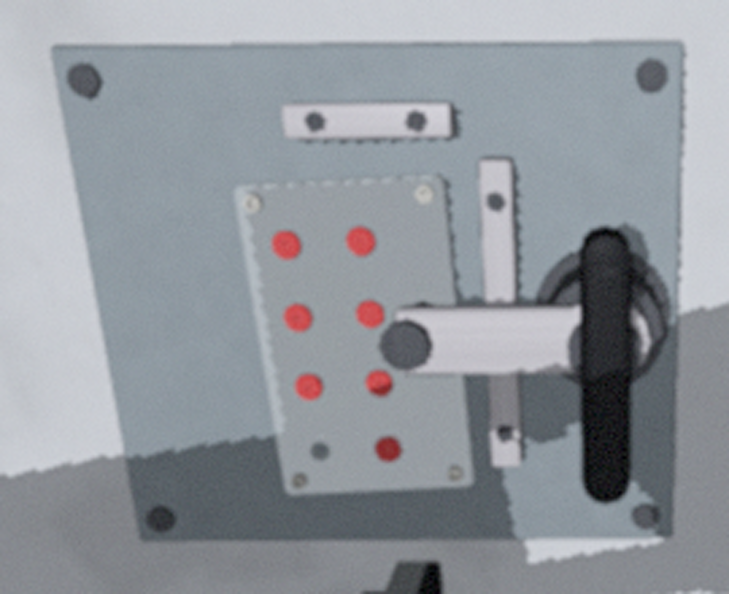

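```bash
python3 - <<'E'
from station import ctrl
from h import *
np.set_printoptions(precision=4,suppress=True)
d=ctrl.get_image("wrist"); o=ctrl.get_obs()
c=lambda u,v:(u/2.7+60-.3,v/2.7+60-.3)
W=ray(d,[c(683,42),c(671,538),c(141,541),c(53,45)],.014)
L=np.array([[.11,.1],[.11,-.1],[-.12,-.1],[-.12,.1]])
t,a,r=fit(L,W); print("fix",t,a,r*1000)
F=lambda W:(W[:,:2]-t)@R(a)
P=F(ray(d,[c(442,176),c(472,484),c(287,495),c(237,187)],.022))
pl=np.array([[.039,.0625],[.039,-.0625],[-.039,-.0625],[-.039,.0625]])
tp,ap,rp=fit(pl,P); print("plate in fix",tp,ap,rp*1000)
B=ray(d,[c(605,226),c(606,500)],.1); print("bar in fix",F(B)*1000,"mid world",B.mean(0))
print("rail faces",F(ray(d,[c(480,158),c(493,467),c(283,137),c(453,137)],.028))*1000)
print("handle",t+R(a)@[.08,0]); print(o["tool_pos"],o["t"])
from scipy.spatial.transform import Rotation as Q
x=Q.from_rotvec(o["tool_rot"]).as_matrix(); print(x, np.degrees(np.arctan2(x[1,0],x[0,0])),np.degrees(a))
E
```

```text
fix [ 0.5569 -0.009 ] -0.32139031970695475 [[-1.151   0.0907]
 [-0.5623  0.4939]
 [ 0.7195  0.027 ]
 [ 0.9939 -0.6116]]
plate in fix [-0.0153 -0.0104] 0.04410848278579751 [[-0.6369 -0.1457]
 [-0.7365  0.7621]
 [ 0.294  -0.3079]
 [ 1.0794 -0.3085]]
bar in fix [[ 79.0994  45.9652]
 [ 79.4945 -42.0547]] mid world [ 0.6328 -0.0322  0.1   ]
rail faces [[ 35.276   60.4314]
 [ 35.3319 -60.2865]
 [-35.0021  68.0578]
 [ 25.9093  67.7681]]
handle [ 0.6328 -0.0343]
[ 0.6277 -0.0327  0.2332] 3.35
[[ 0.9475 -0.3198  0.0027]
 [-0.3198 -0.9475 -0.0005]
 [ 0.0027 -0.0004 -1.    ]] -18.649333062212943 -18.414308895568716
```

```bash
python3 -m handwheel '{"offset":[[0.12,-0.02,-0.5],[0.12,-0.02,-1],[0.12,-0.02,-1.5],[0.12,-0.02,-2],[0.12,-0.02,-2.5],[0.12,-0.02,-3],[0.12,-0.02,-3.4],[0.12,-0.02,-3.7],[0.12,-0.02,-3.85],[0.12,-0.02,-3.85]],"roll":[0,0,0,0,0,0,0,0,0,0]}'
python3 -m handwheel '{"offset":[[0,0,0],[0,0,0],[0,0,0],[0,0,0],[0,0,0],[0,0,0],[0,0,0],[0,0,0],[0,0,0],[0,0,0]],"roll":[0,0,0,0,0,0,0,0,0,0]}' 0 60
python3 - <<'E'
from station import ctrl
import cv2
o=ctrl.get_obs(); print(o["contact_force"],o["wrist_torque"],o["opening"],o["tool_pos"])
d=ctrl.get_image("wrist"); cv2.imwrite(f"pics/wrist2.png",d["img"][:,:,::-1])
E
```

```text
t: 4.35
tool_pos: [0.6314, -0.0333, 0.0767]
tool_rot: [-3.1, 0.509, 0.002]
contact_force: [0.5, -0.3, -0.7]
opening: 0.0503
t: 5.35
tool_pos: [0.6316, -0.0331, 0.0788]
tool_rot: [-3.1, 0.508, 0.001]
contact_force: [-4.3, 1.4, 6.1]
opening: 0.0144
[-4.25408478  1.43595325  6.08150602] [0.22587719 0.73218245 0.09654101] 0.014438758321419564 [ 0.63157253 -0.03312956  0.07877825]
```

View pics/wrist2.png

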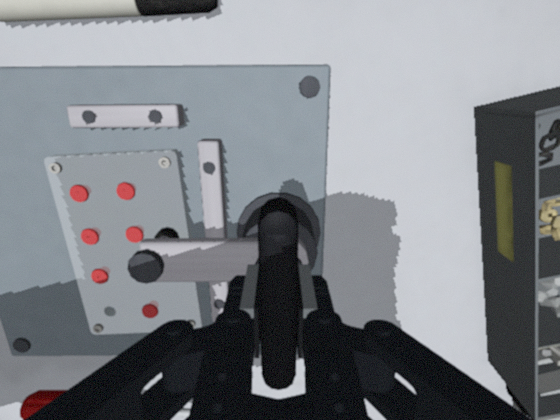

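The bar sits between the pads at the middle. Now a small turn counter-clockwise to feel the thread.

```bash
python3 -m handwheel '{"offset":[[0,0,0],[0,0,0],[0,0,0],[0,0,0],[0,0,0],[0,0,0],[0,0,0],[0,0,0],[0,0,0],[0,0,0]],"roll":[0.15,0.3,0.45,0.6,0.75,0.9,1,1,1,1]}'
python3 - <<'E'
from station import ctrl
o=ctrl.get_obs(); print(o["contact_force"],o["wrist_torque"],o["opening"],o["tool_pos"],o["tool_rot"],o["effort"][5])
E
python3 -m handwheel '{"offset":[[0,0,0],[0,0,0],[0,0,0],[0,0,0],[0,0,0],[0,0,0],[0,0,0],[0,0,0],[0,0,0],[0,0,0]],"roll":[-0.2,-0.4,-0.6,-0.8,-1,-1.2,-1.4,-1.6,-1.8,-2]}'
python3 - <<'E'
from station import ctrl
o=ctrl.get_obs(); print(o["contact_force"],o["wrist_torque"],o["opening"],o["tool_pos"],o["tool_rot"],o["effort"][5])
E
```

```text
t: 6.4
tool_pos: [0.6319, -0.0321, 0.0789]
tool_rot: [-3.119, 0.351, -0.0]
contact_force: [-3.8, 3.1, 6.0]
opening: 0.0148
[-3.80329496  3.13504922  6.04038172] [ 0.75635134  0.50555995 -0.95888991] 0.014816569694522995 [ 0.63189546 -0.03214963  0.07892681] [-3.11883151e+00  3.50679962e-01 -3.56857847e-04] -0.9488777071237564
t: 7.4
tool_pos: [0.6318, -0.0329, 0.0788]
tool_rot: [-3.069, 0.671, -0.0]
contact_force: [-2.5, 1.3, 5.1]
opening: 0.0149
[-2.52467513  1.30880873  5.10043477] [0.2768397  0.70132663 0.08209728] 0.014923411674698949 [ 0.63182169 -0.03288329  0.07876137] [-3.06853371e+00  6.70912330e-01 -8.65112343e-05] -0.03316017449833453
```

Counter-clockwise gave −0.96 N·m (solid) and clockwise only about 0.1 N·m, so the thread is left-handed. I'll keep turning clockwise.

```bash
python3 -m handwheel '{"offset":[[0,0,0],[0,0,0],[0,0,0],[0,0,0],[0,0,0],[0,0,0],[0,0,0],[0,0,0],[0,0,0],[0,0,0]],"roll":[-0.5,-1,-1.5,-2,-2.5,-3,-3.5,-4,-4.5,-5]}'
python3 - <<'E'
from station import ctrl
o=ctrl.get_obs(); print(o["contact_force"],o["wrist_torque"],o["opening"],o["q"][5])
E
python3 -m handwheel '{"offset":[[0,0,0],[0,0,0],[0,0,0],[0,0,0],[0,0,0],[0,0,0],[0,0,0],[0,0,0],[0,0,0],[0,0,0]],"roll":[-0.6,-1.2,-1.8,-2.4,-3,-3.6,-4.2,-4.8,-5.4,-6]}'
python3 - <<'E'
from station import ctrl
import cv2
o=ctrl.get_obs(); print(o["contact_force"],o["wrist_torque"],o["opening"],o["q"][5])
d=ctrl.get_image("scene"); cv2.imwrite(f"pics/scene3.png",d["img"][:,:,::-1])
a=d["img"][135:275,200:390,::-1]
cv2.imwrite("pics/crop_s3.png",cv2.resize(a,None,fx=4,fy=4,interpolation=cv2.INTER_CUBIC))
E
```

```text
t: 8.4
tool_pos: [0.6323, -0.0333, 0.0787]
tool_rot: [-2.789, 1.444, -0.002]
contact_force: [-0.9, -0.2, 5.0]
opening: 0.0145
[-0.94336895 -0.19707836  4.97116082] [0.15357779 0.33149186 0.1967784 ] 0.014474892778198235 0.7853281668117317
t: 9.4
tool_pos: [0.6326, -0.0341, 0.0787]
tool_rot: [-2.206, 2.236, -0.005]
contact_force: [-0.9, -1.8, 2.8]
opening: 0.0148
[-0.89509772 -1.84069737  2.77102204] [-0.20164081  0.15780185  0.17464981] 0.01483819779490622 1.4140811943856435
```

View pics/crop_s3.png

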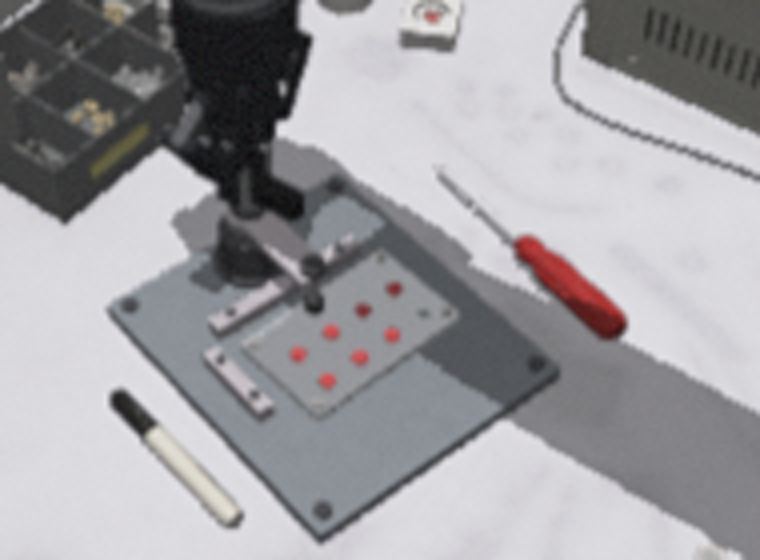

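The handle now turns with the gripper (bar near (270,195) in the crop) and the strap has lifted. I'll turn the last bit to the end stop.

```bash
python3 -m handwheel '{"offset":[[0,0,0],[0,0,0],[0,0,0],[0,0,0],[0,0,0],[0,0,0],[0,0,0],[0,0,0],[0,0,0],[0,0,0]],"roll":[-0.3,-0.6,-0.8,-1,-1.2,-1.2,-1.2,-1.2,-1.2,-1.2]}'
python3 - <<'E'
from station import ctrl
o=ctrl.get_obs(); print(o["contact_force"],o["wrist_torque"],o["opening"],o["q"][5])
E
```

```text
t: 10.45
tool_pos: [0.6329, -0.0343, 0.0787]
tool_rot: [-2.069, 2.364, -0.007]
contact_force: [1.0, -5.3, 5.7]
opening: 0.0144
[ 1.03895217 -5.33000771  5.69135691] [-0.68629618 -0.09907628  1.51049428] 0.014446114688430392 1.5344665898963095
```

End stop felt (1.5 N·m). I'll relax slightly, release, and rise.

```bash
python3 -m handwheel '{"offset":[[0,0,0],[0,0,0],[0,0,0],[0,0,0],[0,0,0],[0,0,0],[0,0,0.5],[0,0,1.5],[0,0,2.5],[0,0,3.5]],"roll":[0.2,0.2,0.2,0.2,0.2,0.2,0.2,0.2,0.2,0.2]}' 50
python3 - <<'E'
from station import ctrl
from h import *
import cv2
o=ctrl.get_obs(); print(o["t"],o["tool_pos"])
d=ctrl.get_image("wrist"); cv2.imwrite(f"pics/wrist4.png",d["img"][:,:,::-1])
t=np.array([.5565,-.0087]);a=-.3215
for f in [(-.08,-.005),(-.004,-.1)]: print(f,t+R(a)@f,(t+R(a)@f-o["tool_pos"][:2])/.04)
print("unit fix x,y per 10mm in units",R(a)[:,0]/4,R(a)[:,1]/4)
from scipy.spatial.transform import Rotation as Q
x=Q.from_rotvec(o["tool_rot"]).as_matrix(); print(np.degrees(np.arctan2(x[1,0],x[0,0]))-np.degrees(a))
E
```

```text
t: 11.45
tool_pos: [0.6313, -0.0332, 0.2186]
tool_rot: [2.089, -2.347, -0.001]
contact_force: [0.1, 0.6, 0.2]
opening: 0.0502
11.45 [ 0.63133451 -0.03320278  0.21857407]
(-0.08, -0.005) [0.47901905 0.01183539] [-3.80788646  1.12595421]
(-0.004, -0.1) [ 0.52110594 -0.10231229] [-2.7557141  -1.72773784]
unit fix x,y per 10mm in units [ 0.23719063 -0.07899751] [0.07899751 0.23719063]
-78.23433560124367
```

View pics/wrist4.png

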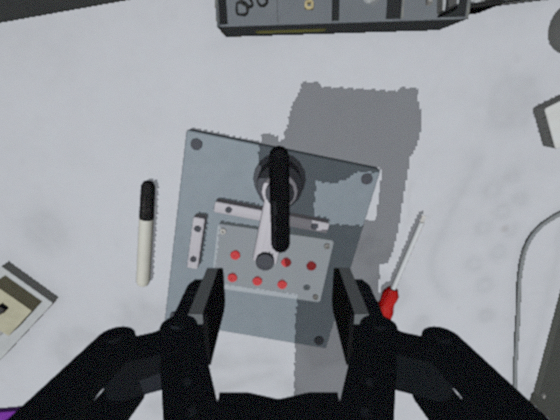

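The handle has stayed at the loose end (bar (280,152)–(280,248)). The plate is at (215,225)–(332,300). Next: move to the plate's near side with the fingers shut and square to the fixture.

```bash
python3 -m handwheel '{"offset":[[-0.6,0.18,0],[-1.2,0.36,0],[-1.8,0.54,0],[-2.4,0.72,0],[-3,0.9,0],[-3.6,1.08,0],[-3.8,1.13,-0.5],[-3.8,1.13,-1],[-3.8,1.13,-1.5],[-3.8,1.13,-2]],"roll":[-0.3,-0.6,-0.9,-1.2,-1.5,-1.8,-1.97,-1.97,-1.97,-1.97]}' 0 60
python3 -m handwheel '{"offset":[[0,0,-0.5],[0,0,-1],[0,0,-1.4],[0,0,-1.8],[0,0,-2.2],[0,0,-2.5],[0,0,-2.7],[0,0,-2.85],[0,0,-2.95],[0,0,-2.95]],"roll":[0,0,0,0,0,0,0,0,0,0]}'
python3 - <<'E'
from station import ctrl
from h import *
import cv2
o=ctrl.get_obs(); print(o["t"],o["tool_pos"],o["contact_force"])
t=np.array([.5565,-.0087]);a=-.3215
print("tcp fix",(o["tool_pos"][:2]-t)@R(a))
for n in ["wrist","scene"]:
    d=ctrl.get_image(n); cv2.imwrite(f"pics/{n}5.png",d["img"][:,:,::-1])
a=d["img"][135:275,200:390,::-1]
cv2.imwrite("pics/crop_s5.png",cv2.resize(a,None,fx=4,fy=4,interpolation=cv2.INTER_CUBIC))
E
```

```text
t: 12.5
tool_pos: [0.4796, 0.012, 0.1367]
tool_rot: [-1.836, 2.549, -0.001]
contact_force: [0.9, -0.1, -0.1]
opening: -0.0
t: 13.5
tool_pos: [0.4796, 0.0119, 0.0191]
tool_rot: [1.836, -2.549, -0.0]
contact_force: [0.2, -0.9, -0.6]
opening: -0.0001
13.5 [0.47960718 0.01189223 0.0191223 ] [ 0.15493508 -0.86984587 -0.63016148]
tcp fix [-0.07945996 -0.00476023]
```

View pics/crop_s5.png

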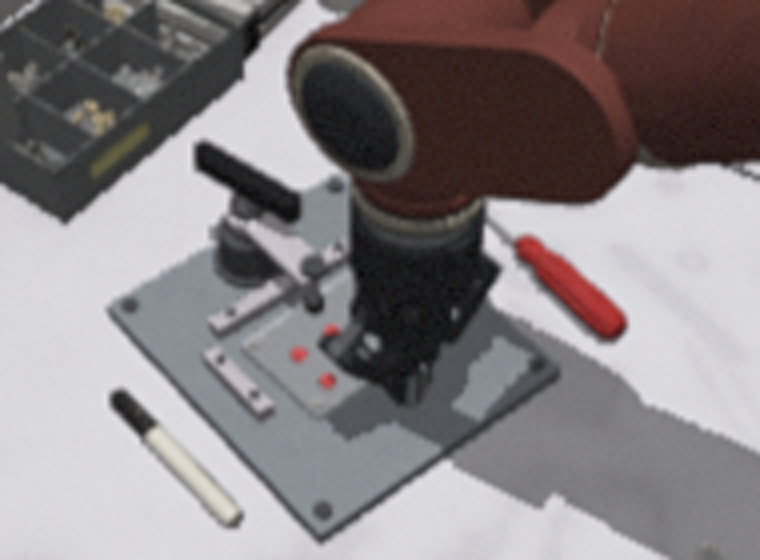

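View pics/wrist5.png

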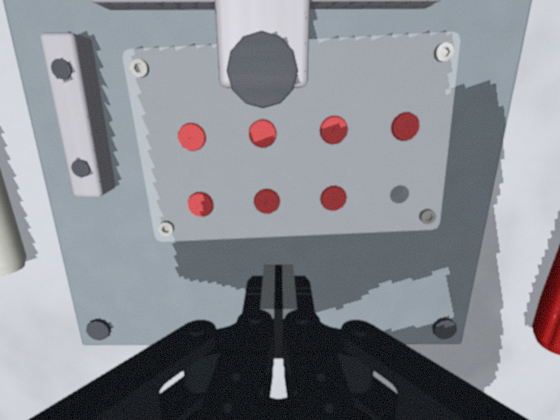

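The fingers stand at (280,290), clear of the plate's near edge. I'll push along fixture +x and watch the force.

```bash
python3 -m handwheel '{"offset":[[0.07,-0.02,0],[0.14,-0.05,0],[0.21,-0.07,0],[0.28,-0.09,0],[0.33,-0.11,0],[0.38,-0.13,0],[0.42,-0.14,0],[0.46,-0.155,0],[0.49,-0.165,0],[0.52,-0.175,0]],"roll":[0,0,0,0,0,0,0,0,0,0]}'
python3 -m handwheel '{"offset":[[0.012,-0.004,0],[0.024,-0.008,0],[0.036,-0.012,0],[0.048,-0.016,0],[0.06,-0.02,0],[0.06,-0.02,0],[0.06,-0.02,0],[0.06,-0.02,0],[0.06,-0.02,0],[0.06,-0.02,0]],"roll":[0,0,0,0,0,0,0,0,0,0]}'
python3 - <<'E'
from station import ctrl
from h import *
import cv2
o=ctrl.get_obs()
t=np.array([.5565,-.0087]);a=-.3215
print("tcp fix",(o["tool_pos"][:2]-t)@R(a),"F fix",o["contact_force"][:2]@R(a))
d=ctrl.get_image("wrist"); cv2.imwrite(f"pics/wrist6.png",d["img"][:,:,::-1])
E
```

```text
t: 14.6
tool_pos: [0.5004, 0.0049, 0.0193]
tool_rot: [1.836, -2.549, -0.0]
contact_force: [-1.5, 0.6, 1.8]
opening: -0.0002
t: 15.6
tool_pos: [0.5024, 0.0043, 0.0192]
tool_rot: [1.836, -2.548, -0.002]
contact_force: [-4.4, 1.9, 4.1]
opening: -0.0001
tcp fix [-0.05546549 -0.00479712] F fix [-4.78095319  0.43932289]
```

View pics/wrist6.png

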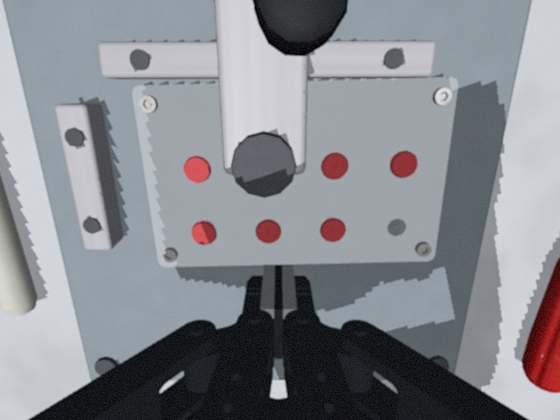

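The plate's far edge is near the far rail (rail front at v≈77, plate edge at v≈82) and the force is 4.8 N. I'll press 2 mm more.

```bash
python3 -m handwheel '{"offset":[[0.012,-0.004,0],[0.024,-0.008,0],[0.036,-0.012,0],[0.048,-0.016,0],[0.048,-0.016,0],[0.048,-0.016,0],[0.048,-0.016,0],[0.048,-0.016,0],[0.048,-0.016,0],[0.048,-0.016,0]],"roll":[0,0,0,0,0,0,0,0,0,0]}'
python3 - <<'E'
from station import ctrl
from h import *
import cv2
o=ctrl.get_obs()
t=np.array([.5565,-.0087]);a=-.3215
print("tcp fix",(o["tool_pos"][:2]-t)@R(a),"F fix",o["contact_force"][:2]@R(a))
E
```

```text
t: 16.65
tool_pos: [0.5027, 0.0042, 0.019]
tool_rot: [1.834, -2.546, -0.007]
contact_force: [-10.2, 3.6, 9.9]
opening: 0.0001
tcp fix [-0.05517963 -0.00473295] F fix [-10.85080545   0.19186215]
```

The plate is solid on the far rail (10.9 N). Next I'll back off, rise, and go round to the right (−y) side.

```bash
python3 -m handwheel '{"offset":[[-0.15,0.05,0],[-0.3,0.1,0],[-0.3,0.1,0.9],[-0.3,0.1,1.8],[-0.3,0.1,2.7],[-0.1,-0.6,2.7],[0.1,-1.3,2.7],[0.3,-2,2.7],[0.44,-2.7,2.7],[0.44,-2.7,2.7]],"roll":[0,0,0,0,0,0,0,0,0,0]}'
python3 -m handwheel '{"offset":[[0,0,-0.5],[0,0,-1],[0,0,-1.4],[0,0,-1.8],[0,0,-2.1],[0,0,-2.4],[0,0,-2.55],[0,0,-2.65],[0,0,-2.7],[0,0,-2.7]],"roll":[0,0,0,0,0,0,0,0,0,0]}'
python3 - <<'E'
from station import ctrl
from h import *
import cv2
o=ctrl.get_obs()
t=np.array([.5565,-.0087]);a=-.3215
print("tcp fix",(o["tool_pos"]),(o["tool_pos"][:2]-t)@R(a),"F fix",o["contact_force"][:2]@R(a))
d=ctrl.get_image("wrist"); cv2.imwrite(f"pics/wrist7.png",d["img"][:,:,::-1])
E
```

```text
t: 17.65
tool_pos: [0.5232, -0.1075, 0.1277]
tool_rot: [-1.832, 2.552, -0.004]
contact_force: [-0.1, 0.7, 0.4]
opening: -0.0001
t: 18.65
tool_pos: [0.5226, -0.1046, 0.0195]
tool_rot: [-1.836, 2.549, -0.001]
contact_force: [-0.8, -0.6, 0.6]
opening: -0.0002
tcp fix [ 0.52260747 -0.10462896  0.01951017] [-0.00184337 -0.10172351] F fix [-0.52335568 -0.82319899]
```

View pics/wrist7.png

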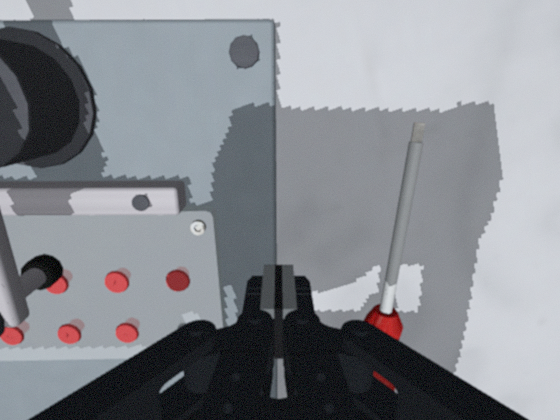

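The plate's right edge is at u≈220 and the fingers are at u≈250–305, clear of the driver. I'll push along fixture +y.

```bash
python3 -m handwheel '{"offset":[[0.02,0.06,0],[0.04,0.12,0],[0.06,0.18,0],[0.08,0.24,0],[0.1,0.3,0],[0.12,0.36,0],[0.14,0.42,0],[0.16,0.48,0],[0.18,0.54,0],[0.19,0.57,0]],"roll":[0,0,0,0,0,0,0,0,0,0]}'
python3 - <<'E'
from station import ctrl
from h import *
import cv2
o=ctrl.get_obs()
t=np.array([.5565,-.0087]);a=-.3215
print("tcp fix",(o["tool_pos"]),(o["tool_pos"][:2]-t)@R(a),"F fix",o["contact_force"][:2]@R(a))
d=ctrl.get_image("wrist"); cv2.imwrite(f"pics/wrist8.png",d["img"][:,:,::-1])
E
```

```text
t: 19.7
tool_pos: [0.5298, -0.0817, 0.0193]
tool_rot: [1.836, -2.548, 0.0]
contact_force: [-1.0, -0.7, 1.0]
opening: -0.0002
tcp fix [ 0.52984297 -0.08174162  0.01926329] [-0.00221076 -0.0777225 ] F fix [-0.77338964 -0.94351686]
```

View pics/wrist8.png

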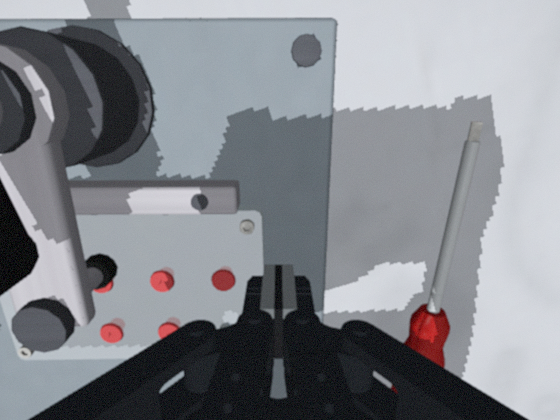

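```bash
python3 -m handwheel '{"offset":[[0.01,0.03,0],[0.02,0.06,0],[0.03,0.09,0],[0.04,0.12,0],[0.05,0.15,0],[0.06,0.18,0],[0.07,0.2,0],[0.075,0.22,0],[0.08,0.24,0],[0.08,0.24,0]],"roll":[0,0,0,0,0,0,0,0,0,0]}'
python3 -m handwheel '{"offset":[[0.004,0.012,0],[0.008,0.024,0],[0.012,0.036,0],[0.016,0.048,0],[0.02,0.06,0],[0.024,0.072,0],[0.024,0.072,0],[0.024,0.072,0],[0.024,0.072,0],[0.024,0.072,0]],"roll":[0,0,0,0,0,0,0,0,0,0]}'
python3 - <<'E'
from station import ctrl
from h import *
import cv2
o=ctrl.get_obs()
t=np.array([.5565,-.0087]);a=-.3215
print("tcp fix",(o["tool_pos"]),(o["tool_pos"][:2]-t)@R(a),"F fix",o["contact_force"][:2]@R(a))
d=ctrl.get_image("wrist"); cv2.imwrite(f"pics/wrist9.png",d["img"][:,:,::-1])
E
```

```text
t: 20.75
tool_pos: [0.5331, -0.072, 0.0192]
tool_rot: [-1.836, 2.549, 0.0]
contact_force: [-2.4, -2.0, 0.7]
opening: -0.0003
t: 21.75
tool_pos: [0.534, -0.0695, 0.0192]
tool_rot: [1.836, -2.549, 0.0]
contact_force: [-2.8, -3.1, 0.4]
opening: 0.0001
tcp fix [ 0.53395215 -0.06945439  0.01920835] [-0.00219477 -0.06476639] F fix [-1.64802321 -3.86509447]
```

View pics/wrist9.png

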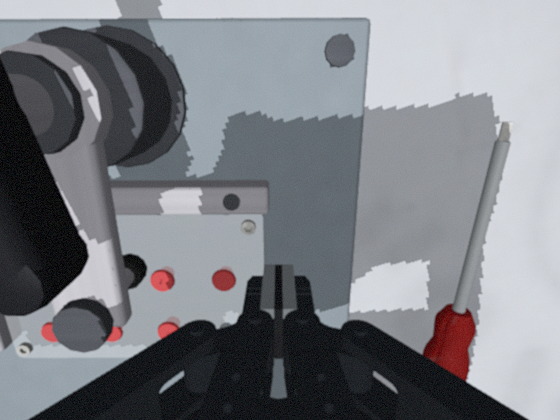

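The plate's right edge (u≈264) is now about level with the rail end (u≈267). I'll press further until it stops.

```bash
python3 -m handwheel '{"offset":[[0.004,0.012,0],[0.008,0.024,0],[0.012,0.036,0],[0.016,0.048,0],[0.02,0.06,0],[0.02,0.06,0],[0.02,0.06,0],[0.02,0.06,0],[0.02,0.06,0],[0.02,0.06,0]],"roll":[0,0,0,0,0,0,0,0,0,0]}'
python3 - <<'E'
from station import ctrl
from h import *
import cv2
o=ctrl.get_obs()
t=np.array([.5565,-.0087]);a=-.3215
print("tcp fix",(o["tool_pos"]),(o["tool_pos"][:2]-t)@R(a),"F fix",o["contact_force"][:2]@R(a))
E
```

```text
t: 22.8
tool_pos: [0.5341, -0.0692, 0.0192]
tool_rot: [1.834, -2.545, 0.004]
contact_force: [-5.9, -11.5, 1.4]
opening: -0.0001
tcp fix [ 0.53406099 -0.06916076  0.01918193] [-0.00218429 -0.0644534 ] F fix [ -1.97695855 -12.74987378]
```

Solid on the left rail too (12.7 N). I'll back off, rise, and inspect from above.

```bash
python3 -m handwheel '{"offset":[[-0.08,-0.24,0],[-0.16,-0.48,0],[-0.16,-0.48,1],[-0.16,-0.48,2],[-0.16,-0.48,3],[-0.16,-0.48,4],[-0.5,0.1,4.6],[-0.9,0.8,5],[-1.2,1.4,5],[-1.2,1.6,5]],"roll":[0,0,0,0,0,0,0,0,0,0]}'
python3 - <<'E'
from station import ctrl
from h import *
import cv2
o=ctrl.get_obs();print(o["t"],o["tool_pos"])
d=ctrl.get_image("wrist"); cv2.imwrite(f"pics/wrist10.png",d["img"][:,:,::-1])
a=d["img"][100:400,130:430,::-1]
cv2.imwrite("pics/crop_w10.png",cv2.resize(a,None,fx=2,fy=2,interpolation=cv2.INTER_CUBIC))
E
```

```text
t: 23.8
tool_pos: [0.4869, -0.0012, 0.2206]
tool_rot: [-1.836, 2.545, -0.002]
contact_force: [0.2, 0.2, -0.3]
opening: 0.0001
23.8 [ 0.48688328 -0.00121409  0.22063257]
```

View pics/wrist10.png

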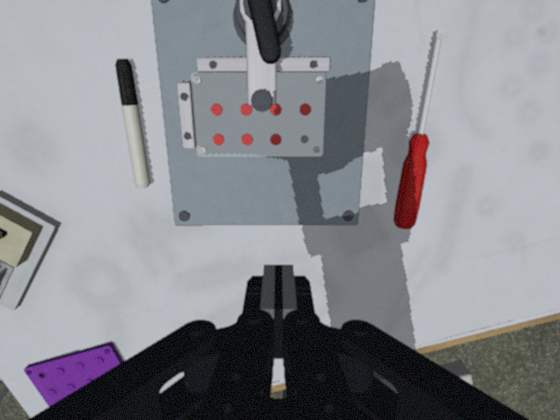

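The plate at (192,72)–(326,157) looks square and against both rails. I'll measure it against the rail faces.

```bash
python3 - <<'E'
import cv2
a=cv2.imread("pics/wrist10.png")[40:180,160:350]
cv2.imwrite("pics/crop_w10b.png",cv2.resize(a,None,fx=4,fy=4,interpolation=cv2.INTER_CUBIC))
E
```

```text
(no output)
```

View pics/crop_w10b.png

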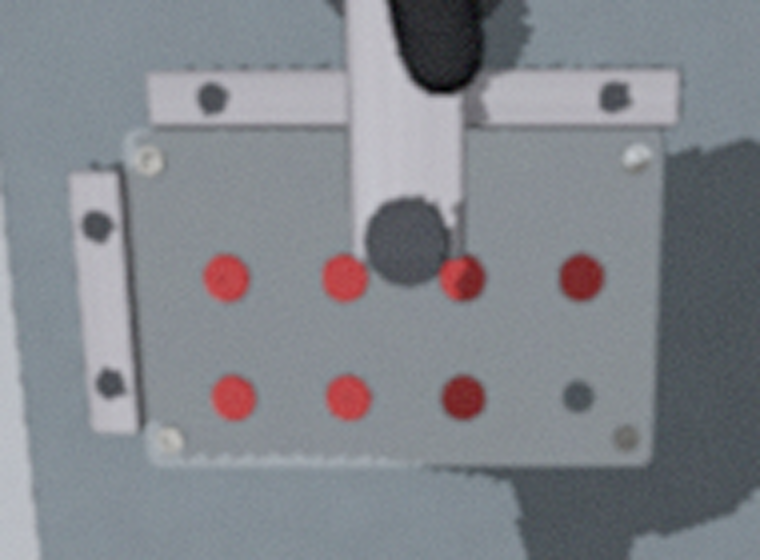

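```bash
python3 - <<'E'
from station import ctrl
from h import *
np.set_printoptions(precision=2,suppress=True)
d=ctrl.get_image("wrist"); o=ctrl.get_obs()
c=lambda u,v:(u/4+160-.4,v/4+40-.4)
# rail reference points, top edge z=.028
W=ray(d,[c(149,125),c(679,123),c(121,171),c(140,432)],.028)
L=np.array([[.035,.06],[.035,-.06],[.026,.0675],[-.034,.0675]])
t,a,r=fit(L,W); print("fix",t*1000,a,r*1000)
P=((ray(d,[c(124,129),c(665,129),c(652,466),c(148,467)],.022)[:,:2])-t)@R(a)
pl=np.array([[.039,.0625],[.039,-.0625],[-.039,-.0625],[-.039,.0625]])
tp,ap,rp=fit(pl,P); print("plate in fix mm",tp*1000,ap,rp*1000)
s=ctrl.get_image("scene"); import cv2
cv2.imwrite("pics/scene11.png",s["img"][:,:,::-1])
cv2.imwrite("pics/crop_s11.png",cv2.resize(s["img"][135:275,200:390,::-1],None,fx=4,fy=4,interpolation=cv2.INTER_CUBIC))
E
```

```text
fix [555.27  -8.87] -0.3162984225131939 [[ 0.09 -0.18]
 [ 0.17  0.51]
 [-0.67 -0.29]
 [ 0.4  -0.04]]
plate in fix mm [-4.45  5.15] -0.0039936426032201365 [[-0.15 -0.51]
 [-0.22  0.38]
 [ 0.31  0.15]
 [ 0.07 -0.02]]
```

View pics/crop_s11.png

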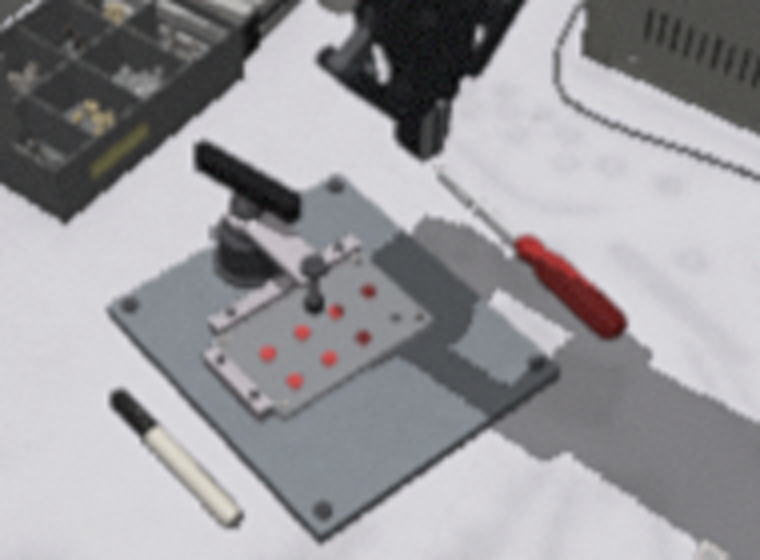

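The plate measures x −4.5, y 5.2 mm (target −4, 5) and yaw −0.004 rad. It is flat, the handle is loose, and the arm is clear. Handing in.

```bash
python3 -c "
from station import ctrl
print(ctrl.finish_job())"
```

```text
the job is handed in; nothing more can be done
None
```

The clamp is loose, the plate is home against both rails, and the job is handed in at about 24 s of the 72 s allowed; it reported no verdict.

- **Clamp:** Counter-clockwise met solid resistance (about 0.96 N·m). Clockwise turned freely (about 0.1–0.2 N·m), so the thread is left-handed. I turned it about 1.35 rad clockwise to the end stop, felt as 1.5 N·m, and left it there.
- **Plate:** I pushed it with shut fingers, first onto the far rail (10.9 N), then onto the left rail (12.7 N). The last picture put it at fixture x −4.5, y 5.2 mm, turned −0.004 rad, against a home of −4 and 5 mm. It looked flat, which I did not measure separately.
- **Surroundings:** The marker and screwdriver beside the fixture looked unmoved. I did not re-measure the other bystanders, but the arm never worked near them. The arm was clear of everything with no contact force.

No check failed. The first fixture fit from the scene camera was about 4 mm off the later wrist-camera fit, so I used the wrist-camera one.

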